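# Reverse the sharpening tray, load its stones and slide it home

## Robot

A 7-joint arm with a two-finger parallel gripper is mounted at the origin on a cart in front of the work surface, level with it; the furniture and walls round the work are solid. World frame = base frame: x ahead of the robot, y to its left, z up, the work surface at z = 0. Lengths are in m, angles in rad, forces in N, time in s.
With the tool pointing down it reaches from about 0.425 to 0.925 m from the base axis. Payload 6.8 kg.
Tool frame: the origin (TCP) lies midway between the tips of the shut fingers; the grasp point (between the pads) lies 19 mm behind it; z points along the fingers, y is the line along which they close (so a half turn about z gives the same grasp; the last joint's range is limited). The gripper opens to 88 mm and grips with 3 to 60 N. Pads are 20 mm wide; open, the fingers measure 115 mm over their backs; the gripper's body (75 mm by 178 mm) begins 61 mm behind the grasp point.
Start: joints at [-1.404, 0.477, 0.022, 1.555, -0.011, 1.109, -0.083], TCP at [0.183, 0.65, 0.199] pointing down, gripper open.
Joint ranges: [-2.96, 2.96], [-0.34, 2.1], [-1.41, 1.46], [0.24, 2.44], [-1.37, 4.51], [0.17, 1.92], [-2.96, 2.96]. Speed limits (rad/s): [2.39, 2.39, 3.14, 3.14, 3.14, 3.14, 3.14].

## Interface

Orientations are given as [roll, pitch, yaw] about the fixed x, y, z axes, in that order (R = Rz(yaw) Ry(pitch) Rx(roll)).
In Python, from cell import * gives the robot as it stands. The module is installed in compiled form; this text tells all that it offers. Calls block until the motion is done:
- movep(position, orientation): joint-space move of the TCP to a pose.
- move_straight(position, rot=None, max_speed=0.15): straight line of the TCP; rot=None keeps the orientation; max_speed is the mean speed in m/s.
- goto_joints(angles): joint-space move.
- grip(opening, strength=None): finger opening in m; strength is the grip in N (None keeps the last); returns when the fingers have stopped.
- dwell(seconds).
- inverse_kinematics(position, orientation): joint angles nearest the present ones, or None.
- sense(): the state.
- grab_frame(name): name is "side" or "top" or "wrist"; returns a dict with "img" (400x640x3 uint8, red, green, blue), "intrinsics" (3x3 intrinsics, pixels), "position" and "rotation" of the camera in the world. Camera axes: x right, y up, looking along -z (the intrinsics and any distortion apply to the point x, -y, -z); pixel columns grow to the right and rows downward; lengths in m; the calibration is good to about 2 mm. The wrist camera is an equidistant fisheye: a pixel r from the principal point sees the ray r / f radians off the axis. A picture is of the moment at which its call begins. There is no depth.
A pose or a line that the arm cannot do raises Unreachable and nothing moves.
- job_done(): hands the job in; it is judged then, once.
Trained networks look in a picture, given as the dict that the camera call returned (one of the last four; its "shot" number tells which), for a name from the list of things; names that differ only in an ending like _2 or _b are one class to them, and where a whole thing is asked for, a point or a joint stands for the part that bears it (a point fixed in the world has none). Each returns a list of dicts, best first, with "confidence" (0 to 1); they miss things now and then, are a little off and sometimes report something else, mostly with a low value. They report only what shows in the picture. A call takes as long as a camera call.
- outline_of(thing, picture): "pixels" (400x640 bool, what is visible of it) and "extent" ([left, top, right, bottom] in pixels, round what is visible of it).
The state is a dict: "time_s": time; "qpos": joint angles; "joint_velocities": joint speeds; "effort": joint torques, N m; "tool_pos": TCP position; "ee_rot": TCP orientation; "ft_force": force on the tool from outside, world axes, zero at the start; "torque": the same for the moment, N m; "width": finger opening in m; "grip_force": force on a finger pad.
Only numpy, scipy, OpenCV 4.12 (cv2) and the standard library are available. Lean on these libraries where they do the work, as an engineer would, in place of code of your own. Each camera call takes 0.05 s, during which the arm holds its last target. There are 200 camera calls.

## Task

The tray of the knife-sharpening set was put into its sleeve back to front, so that it does not close. Slide it right out, turn it round, lay every sharpening stone that is on the counter flat into the tray pocket of its own length and width, and slide the tray back fully home so that the front panel is flush with the sleeve's mouth and the fin pull points out. Leave the salt mill and the spice jar where they stand.

Things in the scene. Friction and masses are not known exactly. Their poses are not given: they have to be found in the camera images.
- sleeve: Dark wooden housing fixed to the counter, without a floor, open at one end. Origin on the counter at the centre of the mouth; x points into the sleeve, z up. Inside 164 mm wide, 44 high, 194 deep to a closed back; outside 184 wide, top at 50 mm. Two flared cheeks reach 21 mm out at the sides of the mouth as guides.
- tray: Loose wooden tray, 190 long (x) x 158 mm wide (y), about 0.45 kg; slides on the counter, 3 mm play each side in the sleeve. Origin: centre of its underside, z up. A spine along x at y = 0, 12 mm thick, top at 38 mm, joins the ends and can be gripped anywhere, also to carry it. Shoulders beside the spine, outer walls and dividers: tops at 14 mm; floor 4 mm thick. Its -x end is the front.
- tray_back (a point): Outer face of the tray's plain end (6 mm thick, 26 high), at counter height, tray x = +95 mm. At the start it stands 40 to 46 mm out of the mouth. The other end, x = -95 mm, is the front panel (38 high) with the dark fin pull: a vertical fin along x, 10 mm thick, from x = -95 to -136 mm, 6 to 36 mm above the counter; at the start it is inside the sleeve.
- stone_wide_long: Loose two-layer grey whetstone, 96 x 40 x 26 mm (along its x, y, z). Origin at its centre, z up. May be absent.
- stone_wide_short: Loose flattening stone with five cross grooves on top, 64 x 40 x 26 mm (along its x, y, z). Origin at its centre, z up. May be absent.
- stone_slim_long: Loose strop block, wood with a grey felt face, 96 x 28 x 26 mm (along its x, y, z). Origin at its centre, z up. May be absent.
- stone_slim_short: Loose small two-layer slurry stone, 64 x 28 x 26 mm (along its x, y, z). Origin at its centre, z up. May be absent.
- pocket_wide_long (a point): Centre of the floor (4 mm above the tray's underside) of the pocket for the two-layer grey whetstone: 101 x 45 mm, in the tray's +y lane next to the front panel (at x = -38.5, y = +51.5 mm of the tray). Rims are 10 mm above the floor, so a seated stone stands 16 mm proud. Axes as the tray's.
- pocket_wide_short (a point): Centre of the floor (4 mm above the tray's underside) of the pocket for the flattening stone with five cross grooves on top: 69 x 45 mm, in the +y lane next to the plain end (x = +54.5, y = +51.5 mm). Rims are 10 mm above the floor, so a seated stone stands 16 mm proud. Axes as the tray's.
- pocket_slim_long (a point): Centre of the floor (4 mm above the tray's underside) of the pocket for the strop block: 101 x 33 mm, in the -y lane next to the plain end (x = +38.5, y = -57.5 mm). Rims are 10 mm above the floor, so a seated stone stands 16 mm proud. Axes as the tray's.
- pocket_slim_short (a point): Centre of the floor (4 mm above the tray's underside) of the pocket for the small two-layer slurry stone: 69 x 33 mm, in the -y lane next to the front panel (x = -54.5, y = -57.5 mm). Rims are 10 mm above the floor, so a seated stone stands 16 mm proud. Axes as the tray's.
- salt: Bystander: loose salt mill, 90 mm tall, on a slate coaster. Origin at its underside. Leave it alone.
- spice_jar: Bystander: loose spice jar, 105 mm tall. Origin at its underside. Leave it alone.

How it is judged:
On the way, in this order (a step that is already met when the one before it is completed fails the run):
1. the tray has been slid right out of the sleeve (x of tray in the frame of sleeve below -0.097 m and x of tray_back in the frame of sleeve below -0.002 m), for 0.2 s.
2. the tray is home in the sleeve the right way round, fin outward (x of tray_back in the frame of sleeve between 0.182 and 0.202 m and x of tray in the frame of sleeve between 0.085 and 0.11 m and angle between tray's own z axis and vertical below 0.05 rad), for 0.2 s.
At the end, for the whole second after the job is handed in: The tray is at rest in the sleeve with its fin outward, its front panel not more than 8 mm outside and 12 mm inside the mouth (its plain end 182 to 202 mm in), and every stone that is present lies flat in its own pocket (centre within 7 mm, aligned within 0.15 rad) (all of step 2 and horizontal distance between stone_wide_long and pocket_wide_long below 0.007 m and angle between the x axis of each of stone_wide_long, stone_wide_short, stone_slim_long, stone_slim_short and the x axis of tray, either way round below 0.15 rad and z of each of stone_wide_long, stone_wide_short, stone_slim_long, stone_slim_short in the frame of tray below 0.0215 m and linear speed of each of stone_wide_long, stone_wide_short, stone_slim_long, stone_slim_short, tray below 0.02 m/s and horizontal distance between stone_wide_short and pocket_wide_short below 0.007 m and horizontal distance between stone_slim_long and pocket_slim_long below 0.007 m and horizontal distance between stone_slim_short and pocket_slim_short below 0.007 m); the robot touches nothing.
It fails at once if the salt mill is moved more than 40 mm or tipped (distance of salt from where it was at the start of the episode above 0.04 m or angle between salt's own z axis and vertical above 0.5 rad).
It fails at once if the spice jar is moved more than 40 mm or tipped (distance of spice_jar from where it was at the start of the episode above 0.04 m or angle between spice_jar's own z axis and vertical above 0.5 rad).
Of stone_wide_long, stone_wide_short, stone_slim_long, stone_slim_short only 3 to 4 are there at a start; the rules pass over those that are not, and their reading is None.
At some moment in a run one of stone_wide_long, stone_wide_short, stone_slim_long, stone_slim_short may be knocked a few centimetres aside while the robot is not near it.
Once in a run the grip may slacken for a moment while it holds something.
It also fails if it takes over 210 s, if anything falls off the work surface, if the arm or the gripper's body presses on something with over 40 N, if the wrist force passes 120 N, or if a joint passes its speed limit or range.

## Working session

There is one attempt and no reset: what is moved stays moved. The work goes in short steps, each a Python script; the robot and the scene stay as the last script left them, time stands still between calls to the robot, and variables do not carry over. Pictures are saved under pics/ and viewed, at most 14 in all, crops included, and the job is handed in when it is done.

```bash
mkdir -p pics
cat > h.py <<'E'
from cell import *
import numpy as np, cv2
THINGS=["sleeve","tray","stone_wide_long","stone_wide_short","stone_slim_long","stone_slim_short","salt","spice_jar"]
def save(f,n): cv2.imwrite(f"pics/{n}.png",cv2.cvtColor(f["img"],cv2.COLOR_RGB2BGR))
def ray(f,uv):
    K=np.array(f["intrinsics"]);uv=np.asarray(uv,float).reshape(-1,2)
    p=np.c_[(uv[:,0]-K[0,2])/K[0,0],(uv[:,1]-K[1,2])/K[1,1]]
    if f.get("fish"):
        r=np.linalg.norm(p,axis=1);s=np.where(r>1e-9,np.sin(r)/np.maximum(r,1e-9),1)
        d=np.c_[p[:,0]*s,-p[:,1]*s,-np.cos(r)]
    else: d=np.c_[p[:,0],-p[:,1],-np.ones(len(p))]
    return d@np.array(f["rotation"]).T
def toz(f,uv,z):
    d=ray(f,uv);c=np.array(f["position"]);return (c+d*((z-c[2])/d[:,2])[:,None])[:,:2]
def frame(n):
    f=grab_frame(n);f["fish"]=n=="wrist";return f
def rect(f,m,z):
    "min-area rectangle of mask mapped onto plane z: centre, (long,short), yaw of long axis"
    c=max(cv2.findContours(m.astype(np.uint8),cv2.RETR_EXTERNAL,cv2.CHAIN_APPROX_NONE)[0],key=cv2.contourArea)
    P=toz(f,c.reshape(-1,2),z)
    (cx,cy),(w,h),a=cv2.minAreaRect((P*1000).astype(np.float32));a=np.radians(a)
    if w<h: w,h,a=h,w,a+np.pi/2
    return np.array([cx,cy])/1000,(round(w),round(h)),(a+np.pi/2)%np.pi-np.pi/2
E
cat > a.py <<'E'
from h import *
s=sense();print(s["time_s"],s["tool_pos"],s["ee_rot"])
for n in ["top","side"]:
    f=frame(n);save(f,n+"0");print(n,np.round(f["position"],3).tolist(),np.round(f["rotation"],2).tolist(),f["intrinsics"])
    for t in THINGS:
        for o in outline_of(t,f)[:2]:
            z={"sleeve":.05,"tray":.026}.get(t,.026)
            r=rect(f,o["pixels"],z);print(t,round(o["confidence"],2),o["extent"],np.round(r[0],3),r[1],round(r[2],3))
f=frame("wrist");save(f,"wrist0");print(np.round(f["position"],3),np.round(f["rotation"],3).tolist(),f["intrinsics"])
E
python3 a.py
```

```text
0.0 [0.18302341 0.64905896 0.19782922] [-3.13984112e+00  1.47458806e-04  2.86680170e+00]
top [0.458, 0.005, 1.222] [0.12, -0.0, -1.59] [[442.85998176   0.         309.99329312]
 [  0.         442.85998176 194.57591577]
 [  0.           0.           1.        ]]Traceback (most recent call last):
  File "a.py", line 8, in <module>
    r=rect(f,o["pixels"],z);print(t,round(o["confidence"],2),o["extent"],np.round(r[0],3),r[1],round(r[2],3))
  File "h.py", line 20, in rect
    P=toz(f,c.reshape(-1,2),z)
  File "h.py", line 14, in toz
    d=ray(f,uv);c=np.array(f["position"]);return (c+d*((z-c[2])/d[:,2])[:,None])[:,:2]
                                                                ~^^^^^
IndexError: too many indices for array: array is 1-dimensional, but 2 were indexed
```

```bash
sed -i 's/^import numpy.*/&\nfrom scipy.spatial.transform import Rotation as Rot/; s/f\["fish"\]=n=="wrist";/f["fish"]=n=="wrist";f["rotation"]=Rot.from_euler("xyz",f["rotation"]).as_matrix();/' h.py; python3 a.py
```

```text
0.1 [0.18303124 0.6491191  0.19788323] [-3.13998333e+00  1.19715008e-04  2.86684058e+00]
top [0.458, 0.005, 1.222] [[-0.02, 0.99, -0.12], [-1.0, -0.02, 0.01], [0.0, 0.12, 0.99]] [[442.85998176   0.         309.99329312]
 [  0.         442.85998176 194.57591577]
 [  0.           0.           1.        ]]
sleeve 0.64 [262.9, 88.9, 338.0, 181.3] [0.771 0.026] (230, 186) 0.088
sleeve 0.59 [275.6, 163.6, 331.9, 187.8] [0.656 0.015] (154, 49) -1.477
tray 0.92 [270.4, 167.3, 334.2, 186.0] [0.661 0.015] (161, 53) -1.462
stone_wide_long 0.56 [397.4, 238.1, 420.0, 272.7] [ 0.435 -0.259] (97, 45) -0.319
stone_slim_long 0.53 [418.3, 188.7, 431.1, 212.1] [ 0.583 -0.311] (61, 32) 0.075
stone_slim_short 0.55 [420.0, 188.0, 433.6, 214.0] [ 0.584 -0.313] (64, 35) 0.078
salt 0.7 [381.8, 135.6, 399.7, 155.9] [ 0.736 -0.225] (54, 37) -0.803
salt 0.61 [276.3, 159.3, 331.8, 186.7] [0.66  0.015] (157, 53) -1.482
spice_jar 0.71 [215.6, 140.1, 238.9, 158.9] [0.739 0.226] (70, 42) 0.684
side [0.445, 1.311, 0.697] [[-0.99, 0.1, -0.13], [-0.16, -0.44, 0.88], [0.03, 0.89, 0.45]] [[491.43194035   0.         318.65426807]
 [  0.         491.43194035 203.22242892]
 [  0.           0.           1.        ]]
sleeve 0.87 [229.2, 185.2, 310.8, 229.6] [0.765 0.074] (267, 227) -1.472
tray 0.76 [302.1, 199.8, 321.1, 226.1] [0.659 0.055] (175, 50) -1.474
stone_wide_long 0.53 [377.1, 174.6, 408.5, 191.6] [ 0.434 -0.228] (109, 108) -0.296
stone_wide_short 0.96 [366.0, 255.3, 395.9, 278.3] [0.438 0.29 ] (80, 74) 0.42
stone_slim_short 0.44 [342.6, 168.1, 360.0, 174.4] [ 0.584 -0.28 ] (90, 67) -1.444
salt 0.54 [295.8, 155.6, 307.3, 183.0] [ 0.744 -0.277] (239, 39) -1.369
spice_jar 0.68 [267.1, 211.8, 280.1, 253.4] [0.746 0.172] (221, 43) -1.315
[0.112 0.67  0.385] [[0.271, -0.926, -0.261], [0.963, 0.261, 0.075], [-0.001, -0.272, 0.962]] [[309.70691629   0.         315.21340673]
 [  0.         309.70691629 197.23687759]
 [  0.           0.           1.        ]]
```

View pics/top0.png

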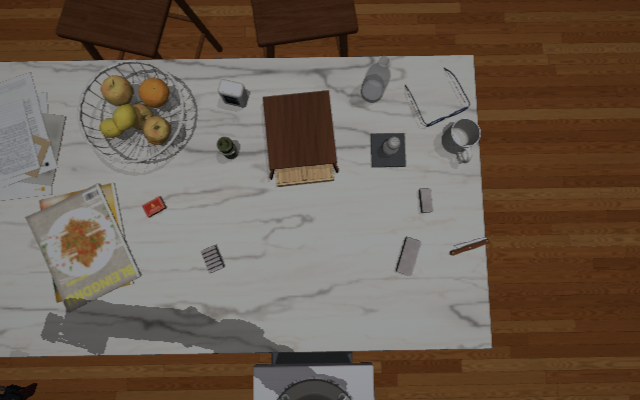

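View pics/side0.png

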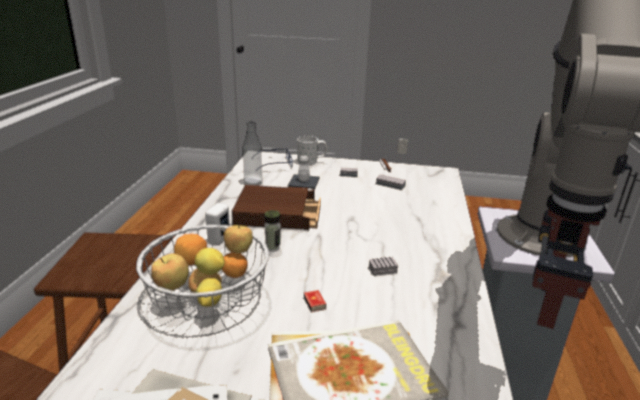

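```bash
cat > b.py <<'E'
from h import *
for p in [(.66,.015,.02),(.5,0,.02),(.64,.01,.02),(.44,-.26,.02),(.58,-.31,.02),(.44,.29,.02)]:
    for y in [0.09,0.09-np.pi/2,0.09+np.pi/2,0.09+np.pi]:
        q=inverse_kinematics(p,[np.pi,0,y]);print(p,round(y,2),None if q is None else np.round(q,2))
movep([.55,.01,.3],[np.pi,0,0.09+np.pi])
f=frame("wrist");save(f,"w1")
for t in ["sleeve","tray","salt","spice_jar"]:
    for o in outline_of(t,f)[:1]:
        for z in (.05,.026): 
            r=rect(f,o["pixels"],z);print(t,z,round(o["confidence"],2),o["extent"],np.round(r[0],3),r[1],round(r[2],3))
print(sense()["time_s"],sense()["qpos"])
E
python3 b.py
```

```text
(0.66, 0.015, 0.02) 0.09 [-0.6   0.78  0.71  1.76 -0.65  0.86 -1.06]
(0.66, 0.015, 0.02) -1.48 [-0.84  1.12  1.26  1.77 -1.16  1.2  -2.27]
(0.66, 0.015, 0.02) 1.66 [-0.48  0.71  0.52  1.75 -0.47  0.81  0.36]
(0.66, 0.015, 0.02) 3.23 [-0.29  0.66  0.24  1.73 -0.21  0.77  1.72]
(0.5, 0, 0.02) 0.09 [-0.71  0.58  0.75  2.14 -0.65  0.66 -0.98]
(0.5, 0, 0.02) -1.48 [-0.98  0.94  1.26  2.16 -1.14  1.01 -2.1 ]
(0.5, 0, 0.02) 1.66 [-0.53  0.5   0.51  2.13 -0.43  0.6   0.38]
(0.5, 0, 0.02) 3.23 [-0.4   0.47  0.34  2.13 -0.28  0.58  1.8 ]
(0.64, 0.01, 0.02) 0.09 [-0.58  0.74  0.68  1.81 -0.62  0.82 -1.07]
(0.64, 0.01, 0.02) -1.48 [-0.85  1.1   1.26  1.82 -1.16  1.18 -2.24]
(0.64, 0.01, 0.02) 1.66 [-0.48  0.69  0.52  1.8  -0.46  0.78  0.37]
(0.64, 0.01, 0.02) 3.23 [-0.3   0.64  0.25  1.79 -0.22  0.75  1.74]
(0.44, -0.26, 0.02) 0.09 [-0.35  0.76  1.05  2.13 -0.95  0.83 -0.17]
(0.44, -0.26, 0.02) -1.48 [-0.43  0.96  1.26  2.13 -1.14  1.03 -1.57]
(0.44, -0.26, 0.02) 1.66 [-0.23  0.64  0.85  2.12 -0.75  0.71  1.21]
(0.44, -0.26, 0.02) 3.23 [-0.12  0.57  0.69  2.12 -0.6   0.65  2.64]
(0.58, -0.31, 0.
[... 386 characters left out ...]
0.64  2.34]
(0.44, 0.29, 0.02) 1.66 [-0.97  0.51  0.34  2.06 -0.29  0.61 -0.34]
(0.44, 0.29, 0.02) 3.23 [-0.75  0.48  0.06  2.05 -0.05  0.61  1.01]
sleeve 0.05 0.6 [252.3, 224.8, 373.6, 348.6] [0.702 0.02 ] (185, 122) -1.479
sleeve 0.026 0.6 [252.3, 224.8, 373.6, 348.6] [0.715 0.021] (195, 129) -1.479
tray 0.05 0.89 [260.5, 215.5, 359.5, 248.0] [0.65  0.014] (150, 61) -1.488
tray 0.026 0.89 [260.5, 215.5, 359.5, 248.0] [0.66  0.015] (158, 64) -1.488
salt 0.05 0.79 [159.1, 240.3, 190.0, 272.3] [ 0.721 -0.212] (63, 42) -0.753
salt 0.026 0.79 [159.1, 240.3, 190.0, 272.3] [ 0.735 -0.224] (67, 45) -0.753
3.9333 [-0.67049982  0.2040061   0.64134417  1.7590746  -0.12928563  1.22105906
  1.66681424]
```

View pics/w1.png

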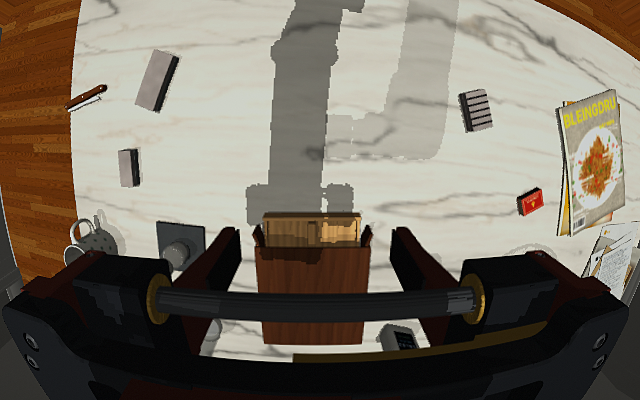

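```bash
cat >> h.py <<'E'
YAW=0.088; AX=np.array([np.cos(YAW),np.sin(YAW)])
def st(t=""):
    s=sense();print(t,round(s["time_s"],1),np.round(s["tool_pos"],4),"yaw",round(s["ee_rot"][2],3),"w",round(s["width"],4),"g",round(s["grip_force"],1),"F",np.round(s["ft_force"],1));return s
def down(p): return [np.pi,0,p]
E
cat > c.py <<'E'
from h import *
p=np.array([.657,.0155])
grip(.04,30)
movep([*p,.12],down(YAW+np.pi)); f=frame("wrist");save(f,"w2")
move_straight([*p,.019],max_speed=.08); st("at")
s=grip(0.0,40); s=st("gripped")
q=p-0.10*AX; move_straight([*q,.0195],max_speed=.1); st("half")
q=p-0.20*AX; move_straight([*q,.0195],max_speed=.1); st("out")
f=frame("top");save(f,"top1")
for o in outline_of("tray",f)[:1]: r=rect(f,o["pixels"],.02);print(o["confidence"],o["extent"],r)
E
python3 c.py; python3 -c "
import cv2;a=cv2.imread('pics/w2.png')[60:380,120:540];b=cv2.imread('pics/top1.png')[80:280,180:460];b=cv2.resize(b,(448,320));cv2.imwrite('pics/m1.png',cv2.hconcat([a[:,:350],b]))"
```

```text
at 7.1 [0.6575 0.0155 0.0196] yaw -3.054 w 0.0399 g 0.0 F [ 0.3 -0.6  0.1]
gripped 7.9 [0.657  0.0155 0.019 ] yaw -3.054 w 0.0001 g 0.0 F [-0.8 -0.2 -0.6]
half 9.0 [0.5582 0.0068 0.0196] yaw -3.053 w 0.0006 g 0.0 F [ 1.  -0.4 -0.9]
out 10.2 [ 0.4586 -0.0019  0.0196] yaw -3.053 w 0.0006 g 0.0 F [ 0.4 -0.8 -0.4]
0.89 [272.5, 166.3, 331.9, 185.7] (array([0.66080139, 0.01514134]), (155, 50), np.float64(-1.473737795373987))
```

View pics/m1.png

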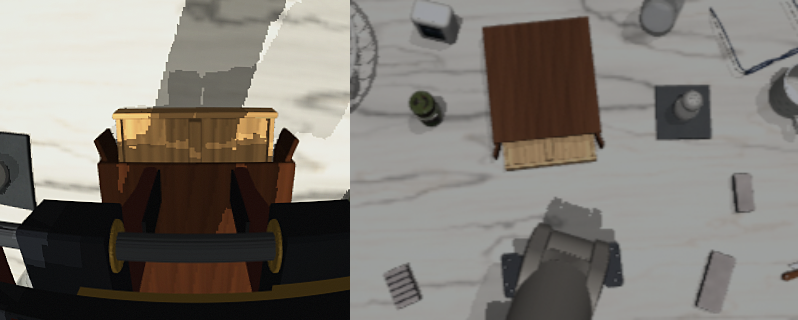

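```bash
cat > d.py <<'E'
from h import *
f=frame("top"); print(toz(f,[[317,236],[317,225]],.1), toz(f,[[317,236]],.2))
p=np.array([.657,.0155])
s=sense(); move_straight([*s["tool_pos"][:2],.12]); grip(.04,30); movep([*p,.12],down(YAW+np.pi)); move_straight([*p,.045],max_speed=.1); 
f=frame("side");save(f,"s2");g=frame("wrist");save(g,"w3");t=frame("top");save(t,"t3"); st()
a=cv2.resize(f["img"][140:260,200:440],(640,320));b=np.hstack([g["img"][80:360,140:460],t["img"][60:340,160:480]])
cv2.imwrite("pics/m2.png",cv2.cvtColor(np.vstack([a,b]),cv2.COLOR_RGB2BGR))
E
python3 d.py
```

```text
[[ 0.48995391 -0.01640155]
 [ 0.51768888 -0.01689738]] [[ 0.48709179 -0.01445597]]
 13.8 [0.6576 0.0155 0.0458] yaw -3.054 w 0.0401 g 0.0 F [0.3 0.6 0.9]
```

View pics/m2.png

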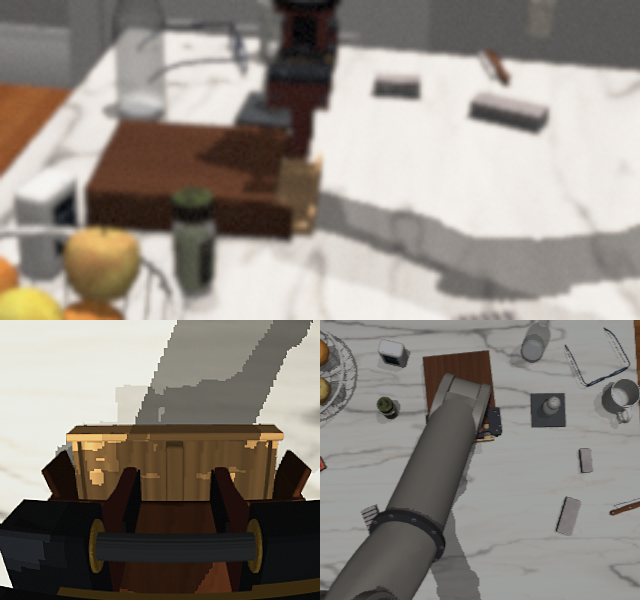

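```bash
cat >> h.py <<'E'
def proj(f,P):
    c=(np.atleast_2d(P)-f["position"])@np.array(f["rotation"]);p=np.c_[c[:,0],-c[:,1]];d=-c[:,2]
    r=np.linalg.norm(p,axis=1);k=(np.arctan2(r,d)/np.maximum(r,1e-9) if f.get("fish") else 1/d)
    K=np.array(f["intrinsics"]);return np.c_[K[0,0]*p[:,0]*k+K[0,2],K[1,1]*p[:,1]*k+K[1,2]]
E
cat > e.py <<'E'
from h import *
P=[[.657,.0155,.0455],[.657,.0155,.1],[.636,.013,.026],[.637,.0135,.038],[.677,.017,.05]]
for n in ("side","wrist","top"):
    f=frame(n); print(n,np.round(proj(f,P),0).tolist())
    if n!="top":
        x0,y0,s=(270,160,8) if n=="side" else (240,160,4)
        c=f["img"][y0:y0+(75 if n=="side" else 150),x0:x0+(80 if n=="side" else 150)]
        cv2.imwrite(f"pics/z_{n}.png",cv2.cvtColor(cv2.resize(c,None,fx=s*.62,fy=s*.62),cv2.COLOR_RGB2BGR))
a=cv2.imread("pics/z_side.png");b=cv2.imread("pics/z_wrist.png");h=max(a.shape[0],b.shape[0])
pad=lambda m:cv2.copyMakeBorder(m,0,h-m.shape[0],0,0,cv2.BORDER_CONSTANT)
cv2.imwrite("pics/m3.png",cv2.hconcat([pad(a),pad(b)]));print(a.shape,b.shape)
E
python3 e.py
```

```text
side [[314.0, 201.0], [314.0, 185.0], [321.0, 208.0], [320.0, 204.0], [307.0, 200.0]]
wrist [[315.0, 228.0], [315.0, 270.0], [314.0, 189.0], [315.0, 195.0], [315.0, 259.0]]
top [[304.0, 174.0], [303.0, 171.0], [305.0, 183.0], [305.0, 182.0], [303.0, 167.0]]
(372, 397, 3) (372, 372, 3)
```

View pics/m3.png

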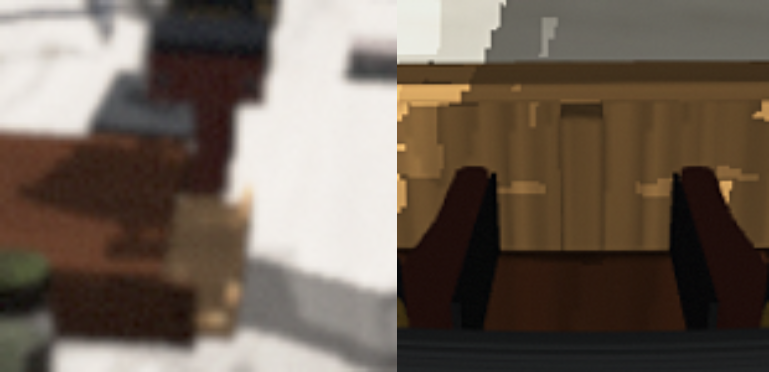

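```bash
cat > c2.py <<'E'
from h import *
p=np.array([.657,.0155])
move_straight([*p,.019],max_speed=.08); st("at")
f=frame("wrist");a=f["img"][120:320,215:415]
grip(0.010,20); st("g1"); f=frame("side");b=f["img"][160:240,270:350]
f=frame("wrist");c=f["img"][120:320,215:415]
m=np.hstack([cv2.resize(x,(266,266)) for x in (a,b,c)]);cv2.imwrite("pics/m4.png",cv2.cvtColor(m,cv2.COLOR_RGB2BGR))
E
python3 c2.py
```

```text
at 14.4 [0.6565 0.0153 0.0182] yaw -3.054 w 0.0402 g 0.0 F [0.7 0.3 0.4]
g1 15.1 [0.657  0.0155 0.019 ] yaw -3.054 w 0.01 g 0.0 F [-0.1  0.3 -0.7]
```

View pics/m4.png

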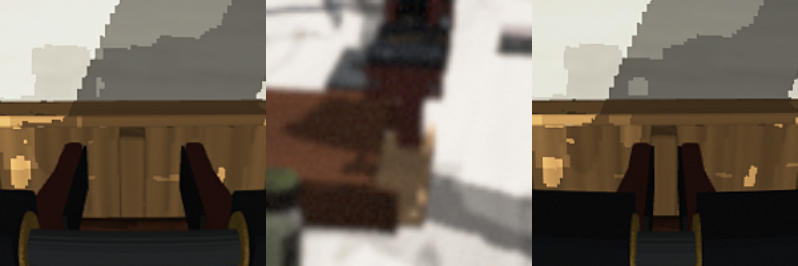

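```bash
cat > c3.py <<'E'
from h import *
grip(0.0,20); st("g0"); f=frame("wrist");a=f["img"][150:300,240:390];o=outline_of("tray",f)
s=frame("side");b=s["img"][170:230,280:340]
p=np.array([.657,.0155])
move_straight([*p,.06],max_speed=.1)
grip(.04);
f=frame("wrist")
for t in ("tray","sleeve"):
  o=outline_of(t,f)[0]["pixels"];ys,xs=np.where(o);print(t,[(int(c),int(ys[xs==c].min()),int(ys[xs==c].max())) for c in (270,290,315,340,355) if (xs==c).any()],xs.min(),xs.max())
print(proj(f,[[.636,.013,0],[.636,.013,.026],[.642,.013,.026],[.642,.013,.038],[.677,.017,.05]]).round(0).tolist())
m=np.hstack([cv2.resize(x,(266,266)) for x in (a,b,f["img"][150:300,240:390])]);cv2.imwrite("pics/m5.png",cv2.cvtColor(m,cv2.COLOR_RGB2BGR))
E
python3 c3.py
```

```text
g0 15.6 [0.657  0.0155 0.019 ] yaw -3.054 w 0.0007 g 0.0 F [-0.1 -0.5  0.4]
tray [(270, 182, 226), (290, 181, 252), (315, 182, 253), (340, 181, 252), (355, 179, 227)] 211 418
sleeve [(270, 182, 226), (290, 182, 252), (315, 183, 253), (340, 182, 251), (355, 181, 228)] 211 417
[[315.0, 178.0], [315.0, 185.0], [314.0, 193.0], [314.0, 197.0], [315.0, 251.0]]
```

View pics/m5.png

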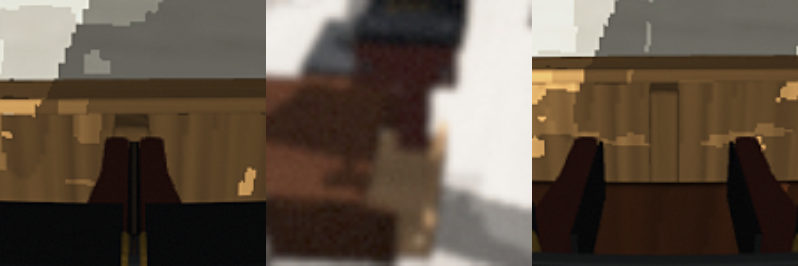

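```bash
cat > c4.py <<'E'
from h import *
p=np.array([.657,.0155])
for z in (.015,.010,.006,.003,.000):
    move_straight([*p,z],max_speed=.08); F=st()["ft_force"]
    if abs(F[2])>6: break
grip(0.0,30);st("g")
E
python3 c4.py
```

```text
17.9 [0.6571 0.0153 0.015 ] yaw -3.054 w 0.0397 g 0.0 F [ 0.6  0.8 -0.2]
 18.2 [0.657  0.0155 0.01  ] yaw -3.054 w 0.0399 g 0.0 F [ 0.3  0.  -0.6]
 18.4 [0.6568 0.0155 0.0058] yaw -3.054 w 0.04 g 0.0 F [-0.1 -0.5  0.4]
 18.7 [0.6568 0.0155 0.0028] yaw -3.054 w 0.0407 g 0.0 F [-0.1 -0.  -0.3]
 18.9 [ 6.568e-01  1.550e-02 -2.000e-04] yaw -3.054 w 0.0399 g 0.0 F [-1.1 -1.2  0.1]
g 19.5 [6.571e-01 1.540e-02 1.000e-04] yaw -3.054 w 0.0119 g 30.0 F [-0.4 -0.6  1.1]
```

```bash
cat > c5.py <<'E'
from h import *
p=np.array([.657,.0155])
grip(0.0,45)
for d in (.05,.10,.15,.20):
    move_straight([*(p-d*AX),.001],max_speed=.1); st(d)
f=frame("top");save(f,"top2");o=outline_of("tray",f)[0];print(o["confidence"],o["extent"],rect(f,o["pixels"],.02))
grip(.04); s=sense();move_straight([*s["tool_pos"][:2],.10])
c=p-.20*AX+.073*AX
movep([*c,.2],down(YAW+np.pi))
f=frame("wrist");save(f,"w6");o=outline_of("tray",f)[0];print(o["confidence"],o["extent"],rect(f,o["pixels"],.026))
st()
E
python3 c5.py
```

```text
0.05 20.3 [0.6069 0.0113 0.0008] yaw -3.053 w 0.0117 g 45.0 F [-0.5 -1.  -3.5]
0.1 21.0 [0.558  0.0069 0.0011] yaw -3.053 w 0.0115 g 45.0 F [-0.2 -0.1 -3.8]
0.15 21.6 [0.5083 0.0025 0.0012] yaw -3.053 w 0.012 g 45.0 F [-0.5 -0.1 -3.3]
0.2 22.3 [ 0.4585 -0.0019  0.0012] yaw -3.053 w 0.0117 g 45.0 F [-0.2  0.1 -4.5]
0.87 [273.2, 176.0, 338.3, 240.8] (array([0.58077527, 0.00972406]), (170, 158), np.float64(0.12276112354256297))
0.61 [248.2, 102.5, 384.4, 282.4] (array([0.55679938, 0.00675584]), (236, 157), np.float64(0.08923874144638022))
 24.5 [0.5285 0.0042 0.1981] yaw -3.054 w 0.0397 g 0.0 F [ 0.4 -0.7 -0.1]
```

View pics/w6.png

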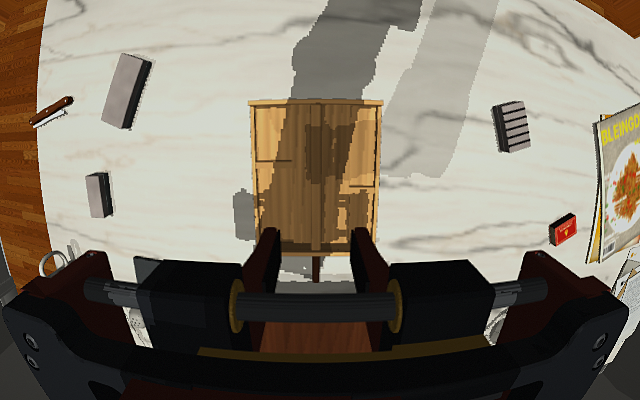

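```bash
cat > c6.py <<'E'
from h import *
c=np.array([.534,.0048])
move_straight([*c,.0],max_speed=.15); grip(0,50); st("g")
e=c-.029*AX
move_straight([*e,.001],max_speed=.1)
move_straight([*e,.012],max_speed=.05); st("lift")
for k in range(1,7):
    move_straight([*e,.012],down(YAW+np.pi-k*np.pi/6),max_speed=.1)
st("turned")
f=frame("top");o=outline_of("tray",f)[0];print(o["confidence"],o["extent"],rect(f,o["pixels"],.02))
move_straight([*e,.0005],max_speed=.04); st("down")
grip(.04); st("rel"); move_straight([*e,.25])
f=frame("wrist");save(f,"w7")
for t in THINGS[1:6]:
    for o in outline_of(t,f)[:1]:
        r=rect(f,o["pixels"],.026);print(t,round(o["confidence"],2),o["extent"],np.round(r[0],4),r[1],round(r[2],3))
st()
E
python3 c6.py
```

```text
g 26.5 [5.341e-01 4.900e-03 2.000e-04] yaw -3.054 w 0.0116 g 50.0 F [-0.8  0.5  2.4]
lift 27.3 [0.5059 0.0024 0.0125] yaw -3.053 w 0.0119 g 50.0 F [ 0.2  0.5 -4.3]
turned 31.4 [0.5052 0.0023 0.012 ] yaw 0.091 w 0.0119 g 50.0 F [ 0.4 -0.6 -5. ]
0.86 [276.8, 196.2, 342.9, 281.4] (array([ 0.4211311 , -0.01952103]), (156, 73), np.float64(-0.9759392833303204))
down 31.9 [5.051e-01 2.300e-03 2.000e-04] yaw 0.088 w 0.0115 g 50.0 F [-0.3  0.8 -3. ]
rel 32.6 [5.051e-01 2.300e-03 5.000e-04] yaw 0.088 w 0.04 g 0.0 F [-0.   1.  -0.7]
tray 0.63 [255.7, 97.9, 373.3, 260.4] [ 4.838e-01 -3.000e-04] (233, 154) 0.088
stone_wide_long 0.71 [467.8, 10.8, 516.8, 47.5] [ 0.744 -0.239] (101, 44) -0.894
stone_wide_short 0.73 [126.4, 174.8, 162.9, 225.1] [0.4385 0.2585] (65, 56) 0.362
stone_slim_short 0.87 [504.8, 117.5, 533.2, 161.4] [ 0.5842 -0.3072] (63, 44) 0.064
 34.7 [0.505  0.0022 0.2498] yaw 0.088 w 0.0401 g 0.0 F [-0.9  0.7 -0.5]
```

View pics/w7.png

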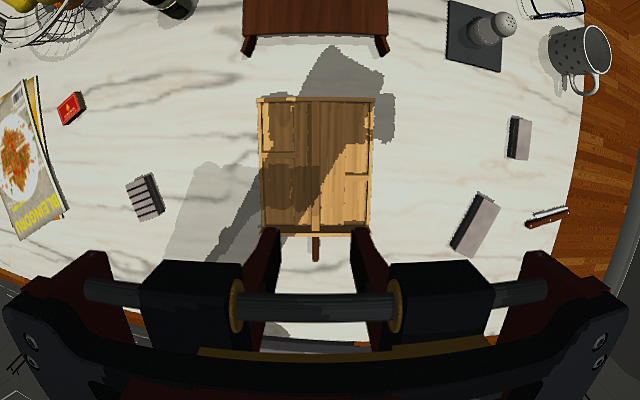

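```bash
cat >> h.py <<'E'
from scipy.optimize import minimize
DIM={"stone_wide_long":(.096,.040,.026),"stone_wide_short":(.064,.040,.026),"stone_slim_short":(.064,.028,.026),"stone_slim_long":(.096,.028,.026)}
POCK={"stone_wide_long":(-.0385,.0515),"stone_wide_short":(.0545,.0515),"stone_slim_long":(.0385,-.0575),"stone_slim_short":(-.0545,-.0575)}
TRAY=np.array([.505,.0023])
def fit(f,m,dim,x0,z0=0.):
    "pose x,y,yaw of a box from its outline, by overlap"
    C=np.array([[a,b,c] for a in (-.5,.5) for b in (-.5,.5) for c in (0,1)])*dim; S=4
    ys,xs=np.where(m);o=np.array([xs.min()-15,ys.min()-15]);n=(ys.max()-o[1]+15,xs.max()-o[0]+15)
    M=cv2.resize(m[max(o[1],0):o[1]+n[0],max(o[0],0):o[0]+n[1]].astype(np.uint8),None,fx=S,fy=S,interpolation=cv2.INTER_NEAREST);o=np.maximum(o,0)
    def cost(v):
        v=np.array(v)*[.001,.001,.02];c,s=np.cos(v[2]),np.sin(v[2])
        P=np.c_[v[0]+c*C[:,0]-s*C[:,1],v[1]+s*C[:,0]+c*C[:,1],C[:,2]+z0]
        h=cv2.convexHull(((proj(f,P)-o+.5)*S).astype(np.float32)).astype(int)
        A=np.zeros_like(M);cv2.fillPoly(A,[h],1);return 1-(A&M).sum()/max((A|M).sum(),1)
    best=None
    for dy in (0,.2,-.2):
        v0=np.array([x0[0]*1e3,x0[1]*1e3,(x0[2]+dy)/.02])
        r=minimize(cost,v0,method="Nelder-Mead",options=dict(initial_simplex=np.vstack([v0,v0+[8,0,0],v0+[0,8,0],v0+[0,0,8]])))
        if best is None or r.fun<best.fun: best=r
    return best.x*[.001,.001,.02],1-best.fun
def look(name,x0):
    f=frame("wrist");r=[]
    for o in outline_of(name,f)[:3]:
        c=rect(f,o["pixels"],.013)[0]
        if np.linalg.norm(c-x0[:2])<.06 and o["pixels"].sum()>100: r.append((*fit(f,o["pixels"],DIM[name],[*c,x0[2]]),o["confidence"]))
    return f,r
def pick_place(name,x0,back=.04):
    x0=np.array(x0,float)
    for i in range(2):
        t=x0[:2]-back*np.array([np.cos(x0[2]),np.sin(x0[2])])
        movep([*t,.16],down(x0[2]));grip(.06,25)
        f,r=look(name,x0);save(f,f"look_{name}{int(sense()['time_s'])}")
        print(name,[(np.round(a,4),round(b,2),round(c,2)) for a,b,c in r])
        r=[a for a in r if a[1]>.75]
        if not r: print("not found");return False
        v=max(r,key=lambda a:a[1])[0];d=np.linalg.norm(v[:2]-x0[:2]);x0=v
        if d<.02: break
    movep([*v[:2],.07],down(v[2])); move_straight([*v[:2],-.006],max_speed=.1); grip(0,30); s=st("gripped")
    if abs(s["width"]-DIM[name][1])>.004: print("bad width");return False
    move_straight([*v[:2],.08],max_speed=.15)
    R=np.array([[AX[0],-AX[1]],[AX[1],AX[0]]]);g=TRAY+R@POCK[name]
    movep([*g,.08],down(YAW)); s=st("carry")
    if abs(s["width"]-DIM[name][1])>.004: print("lost");return False
    move_straight([*g,.012],max_speed=.12); move_straight([*g,-.0015],max_speed=.03); st("placed")
    grip(DIM[name][1]+.012); move_straight([*g,.12],max_speed=.15); st("up"); return True
E
cat > p1.py <<'E'
from h import *
pick_place("stone_slim_short",[.583,-.309,.07])
E
python3 p1.py
```

```text
stone_slim_short [(array([ 0.5853, -0.317 ,  0.0732]), np.float64(0.9), 0.97)]
gripped 38.5 [ 0.5855 -0.3169 -0.0058] yaw 0.073 w 0.0275 g 30.0 F [-1.1  0.6  1.7]
carry 40.4 [ 0.4568 -0.0606  0.0803] yaw 0.088 w 0.028 g 30.0 F [-0.7  0.1  0.4]
placed 41.7 [ 0.4557 -0.0598 -0.0016] yaw 0.088 w 0.0278 g 30.0 F [-0.6 -0.5 -1. ]
up 43.1 [ 0.4553 -0.0595  0.1195] yaw 0.088 w 0.0398 g 0.0 F [0.2 0.2 0.4]
```

```bash
cat > p2.py <<'E'
from h import *
movep([.47,0.0,.25],down(YAW)); f=frame("wrist")
o=outline_of("stone_slim_short",f)[0];print(o["confidence"],[np.round(a,4) for a in fit(f,o["pixels"],DIM["stone_slim_short"],[.4555,-.0597,.088],.004)])
cv2.imwrite("pics/w8.png",cv2.cvtColor(cv2.resize(f["img"][60:290,220:420],None,fx=2.5,fy=2.5),cv2.COLOR_RGB2BGR))
E
python3 p2.py
```

```text
0.7 [array([ 0.4562, -0.0599,  0.1019]), np.float64(0.8926)]
```

View pics/w8.png

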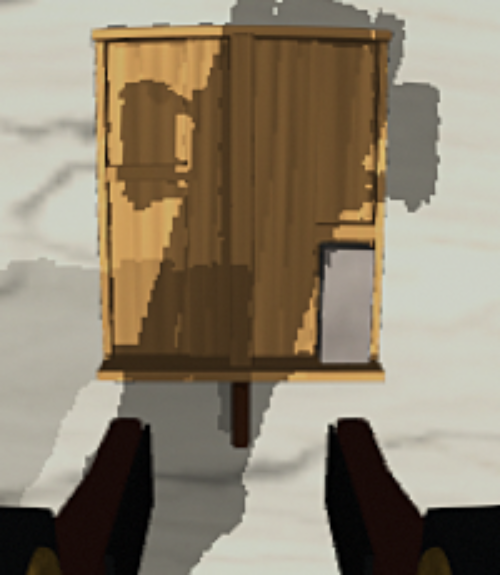

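```bash
cat > p3.py <<'E'
from h import *
if pick_place("stone_wide_long",[.435,-.262,-.32]): pick_place("stone_wide_short",[.438,.28,.36])
movep([.47,0.0,.25],down(YAW)); f=frame("wrist");save(f,"w9full")
R=np.array([[AX[0],-AX[1]],[AX[1],AX[0]]])
for n in ("stone_slim_short","stone_wide_long","stone_wide_short"):
    g=TRAY+R@POCK[n]
    for o in outline_of(n,f)[:1]:
        print(n,o["confidence"],np.round(g,4),[np.round(a,4) for a in fit(f,o["pixels"],DIM[n],[*g,.088],.004)])
cv2.imwrite("pics/w9.png",cv2.cvtColor(cv2.resize(f["img"][60:290,220:420],None,fx=2.5,fy=2.5),cv2.COLOR_RGB2BGR))
E
python3 p3.py
```

```text
stone_wide_long [(array([ 0.4341, -0.2619, -0.3237]), np.float64(0.98), 0.94)]
gripped 47.5 [ 0.4345 -0.2619 -0.0057] yaw -0.324 w 0.0395 g 30.0 F [0.1 1.1 3.9]
carry 49.4 [0.4622 0.0488 0.0799] yaw 0.086 w 0.0398 g 30.0 F [-0.4  0.1 -2.2]
placed 50.8 [ 0.4621  0.0502 -0.0016] yaw 0.088 w 0.0396 g 30.0 F [ 0.5  0.7 -2. ]
up 52.1 [0.4615 0.0503 0.1194] yaw 0.088 w 0.0523 g 0.0 F [-0.5  0.2  0.5]
stone_wide_short [(array([0.4353, 0.2661, 0.3925]), np.float64(0.95), 0.56)]
gripped 55.4 [ 0.4355  0.2664 -0.0057] yaw 0.392 w 0.0398 g 30.0 F [-0.8  0.7  3.8]
carry 57.0 [0.5539 0.0601 0.0792] yaw 0.09 w 0.0397 g 30.0 F [ 0.   0.3 -0.6]
placed 58.4 [ 0.5547  0.0585 -0.0016] yaw 0.088 w 0.0398 g 30.0 F [-0.1 -0.1 -0.7]
up 59.8 [0.5541 0.0585 0.1193] yaw 0.088 w 0.052 g 0.0 F [ 0.1  0.9 -0.6]
stone_wide_long 0.55 [0.4621 0.0502] [array([0.4589, 0.0485, 0.0875]), np.float64(0.9429)]
stone_wide_short 0.94 [0.5548 0.0584] [array([0.5551, 0.0585, 0.0771]), np.float64(0.9528)]
```

View pics/w9.png

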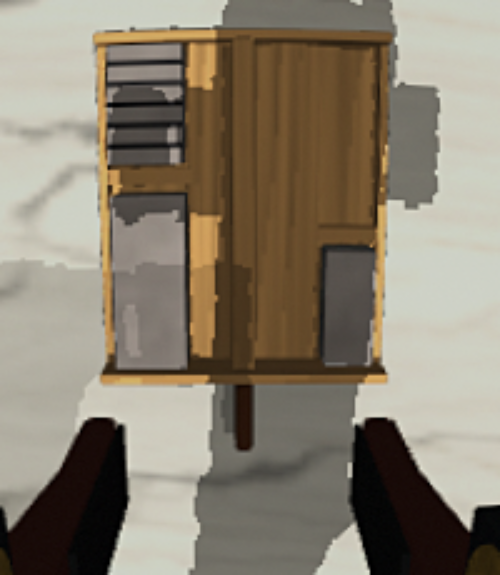

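```bash
cat > q.py <<'E'
from h import *
grip(0,20); R=np.array([[AX[0],-AX[1]],[AX[1],AX[0]]])
for n in ("stone_wide_short","stone_wide_long","stone_slim_short"):
    for e in (1,-1):
        g=TRAY+R@(np.array(POCK[n])+[e*(DIM[n][0]/2-.014),0])
        movep([*g,.05],down(YAW)); move_straight([*g,.018],max_speed=.15); F0=sense()["ft_force"][2]
        for z in np.arange(.016,.004,-.0015):
            move_straight([*g,z],max_speed=.05); s=sense()
            if abs(s["ft_force"][2]-F0)>5: break
        print(n,e,round(z,4),round(s["ft_force"][2]-F0,1),round(s["tool_pos"][2],4))
        move_straight([*g,.05],max_speed=.2)
st()
E
python3 q.py
```

```text
stone_wide_short 1 0.0055 10.6 0.0065
stone_wide_short -1 0.0055 13.1 0.0065
stone_wide_long 1 0.0055 15.7 0.0064
stone_wide_long -1 0.0055 20.9 0.0064
stone_slim_short 1 0.0055 17.1 0.0064
stone_slim_short -1 0.0055 21.5 0.0064
 80.6 [ 0.4383 -0.061   0.0503] yaw 0.089 w 0.0002 g 0.0 F [ 0.1 -0.5  0.1]
```

```bash
cat > r.py <<'E'
from h import *
c=TRAY-.06*AX
grip(.04); movep([*c,.08],down(YAW)); move_straight([*c,-.002],max_speed=.1); grip(0,45); st("g")
for d in (.04,.06,.08,.10,.12,.14,.16,.18,.20,.207):
    move_straight([*(c+d*AX),-.0015],max_speed=.07); s=st(d)
    if np.linalg.norm(s["ft_force"][:2])>25: break
f=frame("top");o=outline_of("tray",f)[0];print(o["extent"],rect(f,o["pixels"],.02))
save(f,"t9")
E
python3 r.py
```

```text
g 83.3 [ 0.4454 -0.003  -0.0018] yaw 0.088 w 0.0118 g 45.0 F [ 0.  -0.7  1.8]
0.04 84.0 [ 0.4846  0.0008 -0.0019] yaw 0.088 w 0.0118 g 45.0 F [ 0.6 -0.1 -6.9]
0.06 84.5 [ 0.5053  0.0023 -0.0017] yaw 0.088 w 0.0117 g 45.0 F [-0.4 -0.3 -8.4]
0.08 84.9 [ 0.5251  0.004  -0.0016] yaw 0.088 w 0.0115 g 45.0 F [-0.1 -0.3 -8. ]
0.1 85.3 [ 0.545   0.0058 -0.0016] yaw 0.088 w 0.0116 g 45.0 F [-0.5 -0.4 -8.2]
0.12 85.8 [ 0.5648  0.0075 -0.0016] yaw 0.088 w 0.0118 g 45.0 F [ 0.7  0.  -8.3]
0.14 86.2 [ 0.5847  0.0093 -0.0017] yaw 0.088 w 0.0119 g 45.0 F [-0.4  0.5 -7.2]
0.16 86.6 [ 0.6046  0.0111 -0.0016] yaw 0.088 w 0.0117 g 45.0 F [ 0.7  0.4 -9. ]
0.18 87.1 [ 0.6244  0.0128 -0.0017] yaw 0.088 w 0.0117 g 45.0 F [-0.9  0.1 -8. ]
0.2 87.5 [ 0.6443  0.0145 -0.0017] yaw 0.088 w 0.0118 g 45.0 F [-0.3 -0.3 -8.6]
0.207 87.7 [ 0.6515  0.0153 -0.0016] yaw 0.088 w 0.0119 g 45.0 F [-0.5 -0.5 -8.4]
[300.9, 183.4, 334.8, 207.8] (array([ 0.6184964 , -0.01738752]), (101, 49), np.float64(-0.9871633754815408))
```

```bash
cat > r2.py <<'E'
from h import *
grip(.03); s=sense(); move_straight([*s["tool_pos"][:2],.06],max_speed=.15)
c=TRAY+(.207-.120)*AX
move_straight([*c,.06],max_speed=.15); move_straight([*c,-.006],max_speed=.1); grip(0,45); st("fin")
d=0.0
while d<.075:
    d+=.03 if d<.04 else .0025
    move_straight([*(c+d*AX),-.0055],max_speed=.06); s=st(round(d,4))
    if np.linalg.norm(s["ft_force"][:2])>10: break
s=sense(); grip(.03); move_straight([*sense()["tool_pos"][:2],.10],max_speed=.15)
b=sense()["tool_pos"][:2]-.12*AX
movep([*b,.22],down(YAW)); f=frame("wrist");save(f,"w10")
o=outline_of("tray",f)[:1]; print([(x["confidence"],x["extent"],rect(f,x["pixels"],.036)) for x in o])
cv2.imwrite("pics/w10c.png",cv2.cvtColor(cv2.resize(f["img"][0:240,180:460],None,fx=2.5,fy=2.5),cv2.COLOR_RGB2BGR)); st()
E
python3 r2.py
```

```text
fin 90.7 [ 0.592   0.01   -0.0056] yaw 0.088 w 0.01 g 45.0 F [-0.1  0.4  3. ]
0.03 91.4 [ 0.6203  0.012  -0.0056] yaw 0.087 w 0.0098 g 45.0 F [-3.9 -1.8  5.2]
0.06 92.0 [ 0.6506  0.0148 -0.0055] yaw 0.088 w 0.0099 g 45.0 F [-5.  -1.1  4.4]
0.0625 92.3 [ 0.6523  0.0149 -0.0056] yaw 0.087 w 0.0095 g 45.0 F [-7.6 -1.7  7.2]
0.065 92.5 [ 0.6547  0.0151 -0.0055] yaw 0.087 w 0.0096 g 45.0 F [-7.9 -1.7  7.3]
0.0675 92.8 [ 0.6572  0.0153 -0.0056] yaw 0.087 w 0.0097 g 45.0 F [-8.1 -1.1  6.3]
0.07 93.0 [ 0.6597  0.0156 -0.0055] yaw 0.087 w 0.0099 g 45.0 F [-7.6 -0.9  7.9]
0.0725 93.3 [ 0.6619  0.0157 -0.0055] yaw 0.087 w 0.0095 g 45.0 F [-8.9 -1.   7.5]
0.075 93.5 [ 0.6618  0.0157 -0.0056] yaw 0.087 w 0.0101 g 45.0 F [-16.5  -0.3  15.2]
[(0.64, [254.3, 64.7, 375.5, 94.1], (array([0.66223315, 0.01588738]), (143, 41), np.float64(-1.4706434352139102)))]
 95.7 [0.547  0.0072 0.2189] yaw 0.09 w 0.0297 g 0.0 F [0.4 0.3 0.2]
```

View pics/w10c.png

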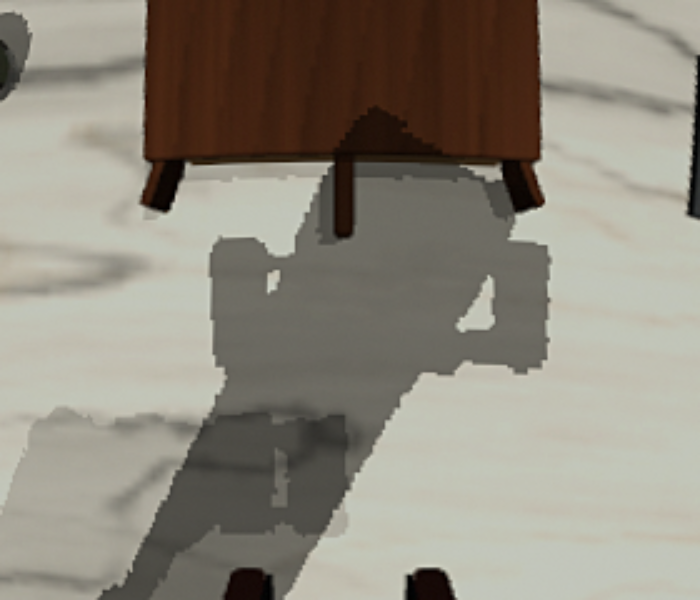

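```bash
python3 -c "
from cell import *
print(job_done())"
```

```text
the job is handed in; nothing more can be done
None
```

The tray is turned round and pushed home against the sleeve's closed back, with the fin out. The three stones on the counter (the strop block was absent) lie flat in their pockets, the salt mill and spice jar were left alone, and the job was handed in at about 96 s; no verdict was returned.

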